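# Turn the developer bottle over and dock it under the reader

## Robot

A 7-joint arm with a two-finger parallel gripper is mounted at the origin on the work surface. World frame = base frame: x ahead of the robot, y to its left, z up, the work surface at z = 0. Lengths are in m, angles in rad, forces in N, time in s.
With the tool pointing down it reaches from about 0.4 to 0.85 m from the base axis. Payload 4.5 kg.
Tool frame: the origin (TCP) lies at the centre of the arm's flange, where the gripper is bolted on; the fingertips stand 166 mm ahead of it and the grasp point (between the pads) lies 147 mm ahead of it; z points along the fingers, y is the line along which they close (so a half turn about z gives the same grasp; the last joint's range is limited). The gripper opens to 88 mm and grips with 3 to 60 N. Pads are 18 mm wide; open, the fingers measure 123 mm over their backs; the gripper's body (75 mm by 187 mm) begins 45 mm behind the grasp point.
Start: joints at [1.238, 0.689, -0.195, 1.565, 0.157, 0.902, -0.215], TCP at [0.224, -0.583, 0.405] pointing down, gripper open.
Joint ranges: [-3.01, 3.01], [-0.46, 2.08], [-1.47, 1.51], [0.13, 2.56], [-1, 4.14], [0.04, 2.09], [-2.66, 2.66]. Speed limits (rad/s): [2.57, 2.57, 3.14, 3.14, 3.14, 3.14, 3.14].

## Interface

Orientations are given as [roll, pitch, yaw] about the fixed x, y, z axes, in that order (R = Rz(yaw) Ry(pitch) Rx(roll)).
In Python, from workcell import bot gives the robot as it stands.
- The arm moves only by the tool send_rows, never from a script. Its argument "motion" is a list of rows, each an object of numbers: "x", "y", "z": the shift along the world's x, y, z as a fraction of full scale; "rx", "ry", "rz": the turn, a rotation vector about the world's x, y, z as a fraction of full scale; "fingers": the closure, from 0 (fully open) to 1 (shut). A call has 1 to 12 rows; each row is the pose to reach, as a shift and turn from the pose commanded when the call began; what a row does not reach only later rows make up. Full scale, the value 1, is 500 mm for a shift and 2 rad for a turn. A row lasts 1/12 s, in which the tool goes at most 41.7 mm and 7.16 degrees, less where a joint would pass 70% of its speed; a pose out of reach is approached as far as the arm can. A call with a number of a shift or a turn outside -1 to 1 is refused whole. A call with a gripper value outside its range is refused whole. The fingers move at their own pace and stop on an object; the grip force is fixed at half the most. Time passes only in rows, so rows that repeat a pose let the fingers close. It gives the time, the measured TCP pose, the force, the opening and the grip force at its end, in the units of the state.
- bot.state(): the state, without advancing time (a new reading comes with each control period).
- bot.grab_frame(name): name is "scene" or "top" or "wrist"; returns (picture, depth): 420x560x3 uint8, red, green, blue; 420x560 float32, m along the optical axis (not along the pixel's ray), 0 where there is no reading.
- bot.camera_model(name): a dict with "intrinsics" (3x3 intrinsics, pixels), "eye" and "attitude" of the camera in the world; the wrist camera has in their place "tool_from_camera" (4x4, takes a point from camera to tool coordinates, whose origin is the TCP and whose axes are the flange's). Camera axes: x right, y down, z forward; pixel columns grow to the right and rows downward; lengths in m; the calibration is good to about 2 mm. The wrist camera is an equidistant fisheye: a pixel r from the principal point sees the ray r / f radians off the axis. A picture is of the moment at which its call begins: read the wrist's pose just before it. camera_model takes no time and is no camera call.
- bot.close_job(): hands the job in; it is judged then, once.
The state is a dict: "t": time; "joints": joint angles; "joint_vel": joint speeds; "effort": joint torques, N m; "position": TCP position; "eef_rot": TCP orientation; "contact_force": force on the tool from outside, world axes, zero at the start; "ft_torque": the same for the moment, N m; "grip_width": finger opening in m; "finger_force": force on a finger pad.
Only numpy, scipy, OpenCV 4.12 (cv2) and the standard library are available. Lean on these libraries where they do the work, as an engineer would, in place of code of your own. Each camera call takes 0.05 s, during which the arm holds its last target. There are 200 camera calls.

## Task

Take the closed aluminium developer bottle and turn it over so that its cap points steeply down (at least 30 degrees below level), holding it so in the air for two full seconds. Then set it back upright on the reading station's plate, under the reader head and fully home in the V-shaped locator, so that it keeps the sensing plunger pushed in after you let go. Be gentle with the station, do not touch the reader head, and leave the jar, the white bracket and the small vice where they are.

Things in the scene. Friction and masses are not known exactly. Their poses are not given: they have to be found in the camera images.
- bottle_mid (a point): Centre of the closed bottle, half-way up its 148 mm: an aluminium cylinder 56 mm across, 102 mm tall, then a shoulder and a black cap 38 mm across; about 0.42 kg (20 % less to 25 % more). z points from base to cap; it starts upright on the table. Turning it over needs a tilted grip on the cylinder (about 45 degrees), then a nearly level tool rolled half a turn.
- station: Reading station, fixed; origin on the table under the seat, z up. Round dark plate 230 mm across, top 20 mm up, with a V locator of two 8 mm rigid aluminium walls (tops 54 mm above the table), each at 50 degrees to the station's x axis, open to its -x (towards the robot's right, seen from the robot). The bottle slides in along +x. A mast 30 mm wide, 330 mm tall stands 150 to 180 mm beyond the seat.
- seat (a point): On top of the plate, 20 mm above the table: where the centre of the bottle's underside is when it touches both walls of the V. Axes as the station's. The way in is free from the station's -x side. Home is felt as a sudden rise of force.
- reader: Grey reader head over the seat; must not be touched. Origin straight above the seat, at its underside, 240 mm above the table; reaches from 10 mm before to 80 mm beyond the seat (station x), 100 mm wide, 65 mm tall, lenses hang 8 mm lower. 72 mm free above a docked bottle's cap: no room for a tool pointing straight down; one tilted about 45 degrees from the -x side fits.
- plunger (a joint): Travel (m) of the sensing plunger, a steel pin 10 mm across lying along the station's x in the apex of the V, 45 mm above the table. 0 is fully out; the bottle pushes it in along +x, about 6 mm when fully home (stop at 9 mm). Soft spring, 0.4 N at first, 0.9 N when home, too soft to feel; friction under the bottle's weight keeps it in.
- jar: Bystander: white round jar with a black lid, 72 mm across and 75 mm tall, loose; origin under its centre. Leave alone.
- bracket: Bystander: white printed bracket, 110 x 50 mm and 62 mm tall, loose; origin under its centre. Leave alone.
- vice: Bystander: small steel vice, 130 x 45 mm and 48 mm tall, loose; origin under its centre. Leave alone.
Not all that is in view belongs to the job. Leave any orange look-alike of the part that bears bottle_mid alone.

How it is judged:
By the outcome, as a careful person would: the job done as asked, in the order asked, and still so for the second after the job is handed in, with the robot touching nothing.
It also fails if it takes over 69 s, if anything falls off the work surface, if the arm or the gripper's body presses on something with over 40 N, if the wrist force passes 120 N, or if a joint passes its speed limit or range.

## Working session

There is one attempt and no reset: what is moved stays moved. The work goes in short steps, Python scripts to look and compute and a tool call to move; the robot and the scene stay as the last step left them, time stands still between calls to the robot, and variables do not carry over. Pictures are saved under pics/ and viewed, at most 10 in all, crops included, and the job is handed in when it is done.

Besides the shell and the picture viewer there is one more tool, called after "Emit:" by a JSON object that holds its "op" and its "data", one argument or row to a line. send_rows: Moves the arm, as the interface text tells. Shift numbers are shares of 500 mm and turn numbers shares of 2 rad, none past 1 either way. Its arguments: {"type":"object","properties":{"motion":{"type":"array"}},"required":["motion"]}

```bash
mkdir -p pics; ls; python3 - <<'E'
from workcell import bot
import cv2,numpy as np
print(bot.state())
for n in ("scene","top"):
    p,d=bot.grab_frame(n); cv2.imwrite(f"pics/{n}0.png",p[:,:,::-1]); np.save(f"pics/{n}0.npy",d); np.save(f"pics/{n}0c.npy",p)
    print(n,bot.camera_model(n))
print(bot.camera_model("wrist"))
E
```

```text
pics
{'t': 0.0, 'joints': array([ 1.23783528,  0.68996907, -0.19451403,  1.56635396,  0.15734124,
        0.90251694, -0.21511336]), 'joint_vel': array([ 0.00109666,  0.00093579, -0.00070982,  0.00111578, -0.00066284,
        0.00162278, -0.00060486]), 'effort': array([ 1.30427202e-04, -5.27564478e+01, -1.26684878e+00, -1.53427380e+01,
       -5.26439014e-02,  6.68444205e-03,  1.63607724e-04]), 'position': array([ 0.22396936, -0.58313196,  0.40391643]), 'eef_rot': array([-3.13974942e+00,  1.70988726e-04,  3.66859089e-01]), 'contact_force': array([ 0.2386598 , -0.17072973,  0.15599315]), 'ft_torque': array([-0.02381259, -0.0584324 , -0.01047314]), 'finger_force': 0.0, 'grip_width': 0.08786306344650484}
scene {'intrinsics': array([[437.11606597,   0.        , 285.02478036],
       [  0.        , 437.11606597, 209.94706065],
       [  0.        ,   0.        ,   1.        ]]), 'eye': array([ 1.30482877, -0.26929756,  0.99564087]), 'attitude': array([-2.40719035,  0.00910804,  1.37466927])}
top {'intrinsics': array([[446.70017551,   0.        , 282.57702681],
       [  0.        , 446.70017551, 210.31642753],
       [  0.        ,   0.        ,   1.        ]]), 'eye': array([ 0.4703207 , -0.12354447,  1.21945299]), 'attitude': array([-3.07253626,  0.0175871 , -1.55240589])}
{'intrinsics': array([[325.1922621 ,   0.        , 273.65576989],
       [  0.        , 325.1922621 , 207.96330675],
       [  0.        ,   0.        ,   1.        ]]), 'tool_from_camera': array([[ 8.62258196e-04, -9.54412862e-01, -2.98488434e-01,
         7.66986999e-02],
       [ 9.99998851e-01,  1.19521191e-03, -9.32928647e-04,
         4.09024546e-04],
       [ 1.24715603e-03, -2.98487286e-01,  9.54412796e-01,
         2.15846424e-02],
       [ 0.00000000e+00,  0.00000000e+00,  0.00000000e+00,
         1.00000000e+00]])}
```

View pics/scene0.png

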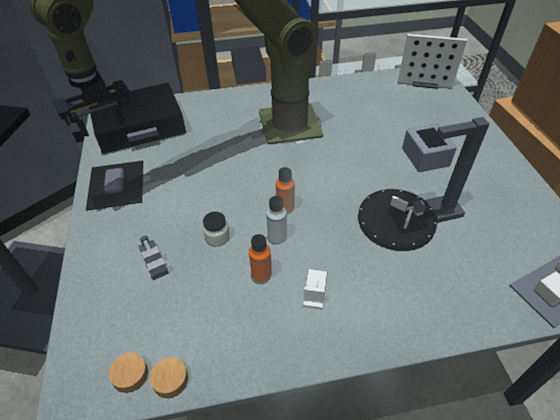

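View pics/top0.png

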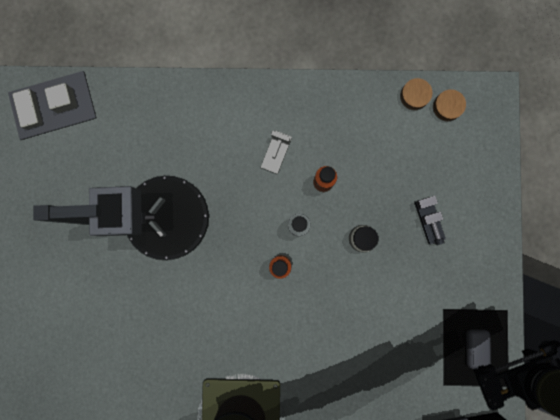

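The scene view shows the grey bottle (276,222) between two orange look-alikes (285,190 and 260,258), with the station at right (398,217). In the top view the bottle cap is at (299,226), oranges at (326,178) and (280,267), the jar at (364,238), the bracket at (277,152), the vice at (430,220), and the plate around (166,217) with the V at (155,217) opening to the right (-y).

```bash
cat > h.py <<'E'
import numpy as np,cv2
from scipy.spatial.transform import Rotation as R
def rpy(a): return R.from_euler('xyz',a).as_matrix()
def cam(m): return np.array(m['intrinsics']),np.array(m['eye']),rpy(m['attitude'])
def plane(m,u,v,z):
    K,e,A=cam(m); d=A@np.linalg.solve(K,[u,v,1.]); return e+d*(z-e[2])/d[2]
def cloud(m,D):
    K,e,A=cam(m); v,u=np.mgrid[:D.shape[0],:D.shape[1]]
    P=np.stack([(u-K[0,2])/K[0,0]*D,(v-K[1,2])/K[1,1]*D,D],-1)@A.T+e
    P[D==0]=np.nan; return P
E
python3 - <<'E'
from h import *
from workcell import bot
m=bot.camera_model("top"); D=np.load("pics/top0.npy"); C=np.load("pics/top0c.npy"); P=cloud(m,D)
np.set_printoptions(precision=4,suppress=True)
print("table z",np.nanmedian(P[100:380:5,220:260:5,2]))
def blob(name,u0,u1,v0,v1,z0,z1):
    S=np.zeros(D.shape,bool); S[v0:v1,u0:u1]=1
    S&=(P[...,2]>z0)&(P[...,2]<z1)
    v,u=np.nonzero(S); zz=np.nanmedian(P[S][:,2])
    (c,s,a)=cv2.minAreaRect(np.stack([u,v],1).astype(np.float32))
    print(name,S.sum(),"px",c,"z",zz,"ctr",plane(m,*c,zz),"size",np.array(s)*(m['eye'][2]-zz)/446.7,"ang",a)
    return S
blob("bottlecap",284,315,210,245,.138,.16)
blob("or1",310,345,160,200,.135,.16); blob("or2",262,300,250,285,.135,.16)
blob("jar",345,385,220,258,.065,.085); blob("bracket",255,295,125,180,.03,.08); blob("vice",405,450,190,250,.03,.06)
blob("plate",110,215,165,265,.012,.03)
blob("walls",135,180,190,245,.045,.065)
blob("reader",70,140,180,245,.28,.32)
blob("mastTop",25,60,195,230,.3,.36)
g=C[...,:].max(2)
S=(P[...,2]>.012)&(P[...,2]<.03); S[:,:110]=0;S[:,225:]=0;S[:160]=0;S[270:]=0
c,_=max(((k,cv2.contourArea(k)) for k in cv2.findContours(S.astype(np.uint8),0,1)[0]),key=lambda t:t[1])
pts=np.array([plane(m,*q,.02)[:2] for q in c[:,0]])
# outer circle fit on right side points only
o=pts[pts[:,1]<np.median(pts[:,1])]
for _ in range(3):
    s=np.linalg.lstsq(np.c_[2*o,np.ones(len(o))],(o**2).sum(1),rcond=None)[0]; r=np.sqrt(s[2]+s[:2]@s[:2])
    k=abs(np.hypot(*(o-s[:2]).T)-r)<.004; o=o[k]
print("plate circle",s[:2],r,len(o))
p=cv2.resize(C[160:275,20:220],None,fx=4,fy=4,interpolation=2); cv2.imwrite("pics/st.png",p[:,:,::-1])
E
```

```text
table z 0.0005932405781976513
bottlecap 191 px (299.0, 223.5) z 0.14839408447446578 ctr [ 0.5131 -0.1433  0.1484] size [0.036  0.0336] ang 90.0
or1 194 px (327.5, 174.5) z 0.14851286185041546 ctr [ 0.6325 -0.2101  0.1485] size [0.036 0.036] ang 0.0
or2 197 px (279.5, 268.5) z 0.1484767143457706 ctr [ 0.405  -0.0986  0.1485] size [0.036 0.036] ang 90.0
jar 480 px (365.0, 238.0) z 0.07542065673620846 ctr [ 0.482  -0.3133  0.0754] size [0.0615 0.0615] ang 90.0
bracket 195 px (280.3642578125, 143.64932250976562) z 0.05311443438734198 ctr [ 0.7273 -0.0924  0.0531] size [0.0681 0.0467] ang 87.27368927001953
vice 450 px (433.3000183105469, 220.9000244140625) z 0.04660221723223823 ctr [ 0.5301 -0.4957  0.0466] size [0.1262 0.0498] ang 71.56505584716797
plate 4649 px (169.23822021484375, 218.3115692138672) z 0.021057012120694774 ctr [0.5259 0.2045 0.0211] size [0.2057 0.2278] ang 10.840304374694824
walls 205 px (151.77853393554688, 217.24917602539062) z 0.05315176046496384 ctr [0.5264 0.2419 0.0532] size [0.0994 0.0561] ang 88.36341857910156
reader 2167 px (108.2904052734375, 210.84109497070312) z 0.3060506717602052 ctr [0.5259 0.2534 0.3061] size [0.0991 0.1125] ang 87.87889862060547
mastTop 412 px (46.0, 212.5) z 0.32946771821456905 ctr [0.519  0.37   0.3295] size [0.0299 0.0518] ang 90.0
plate circle [0.5287 0.2148] 0.11292822295993589 138
```

View pics/st.png

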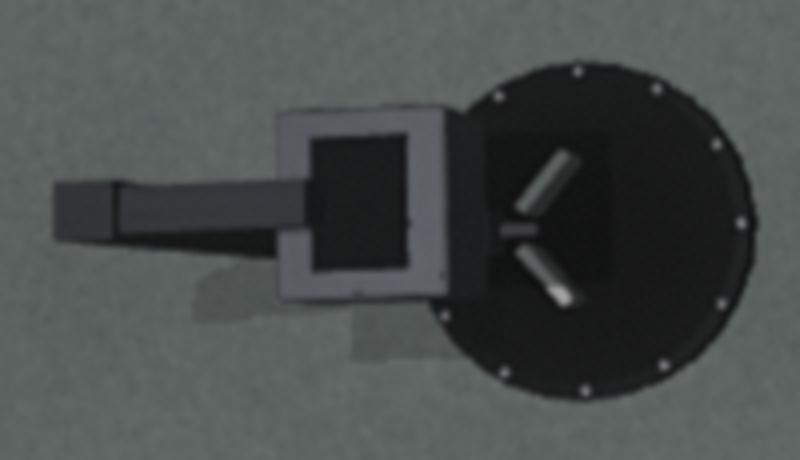

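The crop shows the reader top (277–445, 110–298), the mast top (55–112, 183–240), and the V walls, upper (530,210)→(572,155) and lower (525,247)→(570,298), with the plunger at (518,230).

```bash
cat >> h.py <<'E'
def toolR(head,tilt,roll=0):
    "z tool at heading, tilt below level; roll about tool z (0: tool x up); degrees"
    h,t=np.radians([head,tilt]); c,s=np.cos(t),np.sin(t)
    z=np.array([np.cos(h)*c,np.sin(h)*c,-s]); x=np.array([np.cos(h)*s,np.sin(h)*s,c])
    return np.stack([x,np.cross(z,x),z],1)@R.from_euler('z',roll,degrees=True).as_matrix()
def row(st,G,Rt,L=.147):
    "row (fractions) that puts the point L ahead of TCP at G"
    p=np.array(G)-L*Rt[:,2]; R0=rpy(st['eef_rot'])
    r=R.from_matrix(Rt@R0.T).as_rotvec()
    print("TCP",p.round(3),"row xyz",((p-st['position'])/.5).round(4),"r",(r/2).round(4))
def show(st):
    M=rpy(st['eef_rot']); print('t',round(st['t'],2),'q',st['joints'].round(3),'TCP',st['position'].round(4),'z',M[:,2].round(3),'x',M[:,0].round(3),'F',st['contact_force'].round(1),'w',round(st['grip_width'],4),'ff',round(st['finger_force'],1),'grasp',(st['position']+.147*M[:,2]).round(4))
    import json; open('log','a').write(json.dumps([list(map(float,st[k])) for k in('joints','position','eef_rot')])+'\n')
E
python3 - <<'E'
from h import *
from workcell import bot
m=bot.camera_model("top"); D=np.load("pics/top0.npy"); P=cloud(m,D)
np.set_printoptions(precision=4,suppress=True)
rd=plane(m,110.3,210.8,.305); ma=plane(m,40.9,212.9,.33); ax=(ma-rd)[:2]; print("reader",rd,"mast",ma,"len",np.hypot(*ax),"(130)","head",np.degrees(np.arctan2(ax[1],ax[0])))
a=ax/np.hypot(*ax); print("seat from reader",rd[:2]-.035*a,"from mast",ma[:2]-.165*a)
q=P[190:245,135:180].reshape(-1,3); q=q[(q[:,2]>.047)&(q[:,2]<.06)]
for k in (q[:,0]>.5265,q[:,0]<.5265):
    w=q[k][:,:2]; vx,vy,x0,y0=cv2.fitLine(w.astype(np.float32),cv2.DIST_HUBER,0,.001,.001).ravel()
    print("wall",len(w),"dir",np.degrees(np.arctan2(vy,vx)),"ctr",x0,y0,"extent",np.ptp((w-[x0,y0])@[vx,vy]),np.ptp((w-[x0,y0])@[-vy,vx]))
st=bot.state(); show(st); row(st,[.513,-.143,.074]-.12*toolR(75,40)[:,2],toolR(75,40))
E
```

```text
reader [0.5262 0.2496 0.305 ] mast [0.518 0.38  0.33 ] len 0.13063667320801473 (130) head 93.59219523746731
seat from reader [0.5284 0.2147] from mast [0.5283 0.2154]
wall 103 dir -40.21239 ctr 0.5500058 0.23905094 extent 0.07113875068851208 0.032526444239424177
wall 87 dir 46.799248 ctr 0.5019692 0.2348382 extent 0.07001083137781552 0.02678950125493202
t 0.1 q [ 1.238  0.69  -0.195  1.566  0.157  0.902 -0.215] TCP [ 0.224  -0.5832  0.404 ] z [-0.001  0.001 -1.   ] x [ 0.933  0.359 -0.   ] F [ 0.7 -0.4 -0.1] w 0.088 ff 0.0 grasp [ 0.2239 -0.5829  0.257 ]
TCP [ 0.46  -0.341  0.246] row xyz [ 0.4721  0.4852 -0.3168] r [ 0.3355 -0.303   0.4396]
```

Emit:
{"op": "send_rows", "data": {
  "motion": [
    {"x":0.47,"y":0.48,"z":-0.2,"rx":0.335,"ry":-0.303,"rz":0.44,"fingers":0},
    {"x":0.47,"y":0.48,"z":-0.2,"rx":0.335,"ry":-0.303,"rz":0.44,"fingers":0},
    {"x":0.47,"y":0.48,"z":-0.2,"rx":0.335,"ry":-0.303,"rz":0.44,"fingers":0},
    {"x":0.47,"y":0.48,"z":-0.2,"rx":0.335,"ry":-0.303,"rz":0.44,"fingers":0},
    {"x":0.47,"y":0.48,"z":-0.2,"rx":0.335,"ry":-0.303,"rz":0.44,"fingers":0},
    {"x":0.47,"y":0.48,"z":-0.2,"rx":0.335,"ry":-0.303,"rz":0.44,"fingers":0},
    {"x":0.47,"y":0.48,"z":-0.2,"rx":0.335,"ry":-0.303,"rz":0.44,"fingers":0},
    {"x":0.47,"y":0.48,"z":-0.2,"rx":0.335,"ry":-0.303,"rz":0.44,"fingers":0},
    {"x":0.47,"y":0.48,"z":-0.2,"rx":0.335,"ry":-0.303,"rz":0.44,"fingers":0},
    {"x":0.47,"y":0.48,"z":-0.2,"rx":0.335,"ry":-0.303,"rz":0.44,"fingers":0},
    {"x":0.47,"y":0.48,"z":-0.2,"rx":0.335,"ry":-0.303,"rz":0.44,"fingers":0},
    {"x":0.47,"y":0.48,"z":-0.2,"rx":0.335,"ry":-0.303,"rz":0.44,"fingers":0}
  ]
}}

```text
t: 1.1
position: [0.4588, -0.3443, 0.3034]
eef_rot: [-3.141, -0.872, 1.304]
contact_force: [-0.1, -0.5, 0.6]
grip_width: 0.088
finger_force: 0.0
```

```bash
python3 - <<'E'
from h import *
from workcell import bot
st=bot.state(); show(st); row(st,[.513,-.143,.074]-.12*toolR(75,40)[:,2],toolR(75,40))
E
```

```text
t 1.1 q [ 1.201  1.053 -0.887  1.644 -0.11   0.96   0.348] TCP [ 0.4588 -0.3443  0.3034] z [ 0.201  0.739 -0.643] x [0.169 0.621 0.766] F [-0.1 -0.5  0.6] w 0.088 ff 0.0 grasp [ 0.4884 -0.2357  0.2088]
TCP [ 0.46  -0.341  0.246] row xyz [ 0.0025  0.0075 -0.1155] r [ 0.0003 -0.0003  0.0021]
```

```bash
cat >> h.py <<'E'
def wpoint(m,st,u,v,z):
    "wrist pixel onto world plane at height z"
    K=np.array(m['intrinsics']); T=np.array(m['tool_from_camera']); a=np.array([u-K[0,2],v-K[1,2]]); r=np.hypot(*a); th=r/K[0,0]
    d=np.r_[a/r*np.sin(th),np.cos(th)]; M=rpy(st['eef_rot']); d=M@T[:3,:3]@d; e=M@T[:3,3]+st['position']
    return e+d*(z-e[2])/d[2]
def wproj(m,st,X):
    K=np.array(m['intrinsics']); T=np.array(m['tool_from_camera']); M=rpy(st['eef_rot'])
    c=T[:3,:3].T@(M.T@(np.array(X)-st['position'])-T[:3,3]); th=np.arctan2(np.hypot(*c[:2]),c[2])
    return K[:2,2]+K[0,0]*th*c[:2]/np.hypot(*c[:2])
E
python3 - <<'E'
from h import *
from workcell import bot
st=bot.state(); p,d=bot.grab_frame("wrist"); cv2.imwrite("pics/w1.png",p[:,:,::-1]); np.save("pics/w1c.npy",p); np.save("pics/w1d.npy",d)
m=bot.camera_model("wrist")
for X in([.513,-.143,.148],[.513,-.143,0]): print(wproj(m,st,X))
E
cat > fit.py <<'E'
from h import *
import json
from scipy.optimize import least_squares
Ry=lambda a:R.from_euler('y',a); Rz=lambda a:R.from_euler('z',a)
def fk(p,q,s):
    L0,L1,L2,L3,o,o7=p[:6]; a,b=p[6:8]
    M=Rz(s[0]*q[0]+o); x=np.array([0,0,L0]); M=M*Ry(q[1])*Rz(s[1]*q[2]); x=x+M.apply([a,0,L1]); M=M*Ry(q[3])*Rz(s[2]*q[4]); x=x+M.apply([b,0,L2]); M=M*Ry(q[5])*Rz(s[3]*q[6]+o7); return x+M.apply([0,0,L3]),M
if __name__=='__main__':
    L=[json.loads(l) for l in open('log')]; best=[]
    import itertools
    for s in itertools.product([1,-1],repeat=4):
      for o in(0,1.57,3.14,-1.57):
        def f(p):
            e=[(p[6:8])*.02]
            for q,x,r in L:
                X,M=fk(p,q,s); e+= [X-x,.3*(M.inv()*R.from_euler('xyz',r)).as_rotvec()]
            return np.concatenate(e)
        for o7 in (0,1.57,3.14,-1.57):
            r=least_squares(f,[.3,.4,.4,.15,o,o7,0,0],max_nfev=60); best.append((r.cost,s,r.x.round(4).tolist()))
    best.sort(key=lambda b:b[0])
    for b in best[:4]: print(b)
    json.dump(best[0][1:],open('kin.json','w'))
E
python3 fit.py
```

```text
[273.58299649 190.2956619 ]
[273.79796449 265.64713776]
(np.float64(5.5318820988736787e-05), (-1, -1, -1, -1), [0.2738, 0.7743, 0.7026, 0.0572, -0.015, 1.5585, -0.3398, 0.2406])
(np.float64(5.531882098873795e-05), (-1, -1, -1, -1), [0.2738, 0.7743, 0.7026, 0.0572, -0.015, 1.5585, -0.3398, 0.2406])
(np.float64(5.5318820988738243e-05), (-1, -1, -1, -1), [0.2738, 0.7743, 0.7026, 0.0572, -0.015, 1.5585, -0.3398, 0.2406])
(np.float64(5.531882098873872e-05), (-1, -1, -1, -1), [0.2738, 0.7743, 0.7026, 0.0572, -0.015, 1.5585, -0.3398, 0.2406])
```

View pics/w1.png

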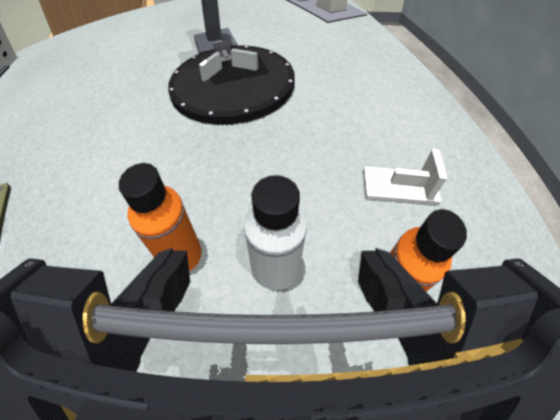

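The wrist view shows the bottle cap top at (276,190) and its base around (277,280), within 3 px of the prediction. The oranges at (160,215) and (435,250) are clear of the fingers.

```bash
python3 - <<'E'
from h import *
from workcell import bot
st=bot.state(); m=bot.camera_model("wrist"); p=np.load("pics/w1c.npy").astype(int)
S=(p.max(2)<60); S[:, :240]=0; S[:,315:]=0; S[:170]=0; S[235:]=0
n,l,s,c=cv2.connectedComponentsWithStats(S.astype(np.uint8)); k=1+s[1:,4].argmax(); print("cap blob",s[k],c[k])
u=s[k][0]+s[k][2]/2; print(wpoint(m,st,u,190,.148))
D=np.load("pics/w1d.npy"); print(p[265,240:320:4].sum(1)//3)
G=np.array([.5155,-.1435,.072]); T=toolR(75,40)
row(st,G-.12*T[:,2],T); row(st,G,T)
E
```

```text
cap blob [ 252  177   47   53 2021] [275.27511133 202.44482929]
[ 0.51453634 -0.14308004  0.148     ]
[214 185 194 122 130 134 134 139 140 140 145 141 140 138 135 124 147 220
 209 215]
TCP [ 0.463 -0.341  0.244] row xyz [ 0.0077  0.0064 -0.1209] r [ 0.0012 -0.0003  0.0023]
TCP [ 0.486 -0.252  0.166] row xyz [ 0.0553  0.184  -0.2752] r [ 0.0012 -0.0003  0.0023]
```

Emit:
{"op": "send_rows", "data": {
  "motion": [
    {"x":0.008,"y":0.006,"z":-0.06,"rx":0.001,"rz":0.002,"fingers":0},
    {"x":0.008,"y":0.006,"z":-0.12,"rx":0.001,"rz":0.002,"fingers":0},
    {"x":0.008,"y":0.006,"z":-0.12,"rx":0.001,"rz":0.002,"fingers":0},
    {"x":0.017,"y":0.042,"z":-0.152,"rx":0.001,"rz":0.002,"fingers":0},
    {"x":0.026,"y":0.077,"z":-0.183,"rx":0.001,"rz":0.002,"fingers":0},
    {"x":0.036,"y":0.112,"z":-0.214,"rx":0.001,"rz":0.002,"fingers":0},
    {"x":0.045,"y":0.148,"z":-0.245,"rx":0.001,"rz":0.002,"fingers":0},
    {"x":0.05,"y":0.166,"z":-0.26,"rx":0.001,"rz":0.002,"fingers":0},
    {"x":0.055,"y":0.184,"z":-0.275,"rx":0.001,"rz":0.002,"fingers":0},
    {"x":0.055,"y":0.184,"z":-0.275,"rx":0.001,"rz":0.002,"fingers":0},
    {"x":0.055,"y":0.184,"z":-0.275,"rx":0.001,"rz":0.002,"fingers":0}
  ]
}}

```text
invalid input
```

```bash
python3 - <<'E'
from h import *
from workcell import bot
st=bot.state(); show(st); p,d=bot.grab_frame("wrist"); cv2.imwrite("pics/w2.png",p[:,:,::-1])
E
python3 fit.py | head -1
```

```text
t 1.15 q [ 1.201  1.051 -0.887  1.645 -0.111  0.959  0.348] TCP [ 0.4587 -0.3442  0.3041] z [ 0.201  0.737 -0.645] x [0.17  0.622 0.764] F [ 0.5 -0.1  0.6] w 0.0882 ff 0.0 grasp [ 0.4883 -0.2358  0.2093]
(np.float64(6.207799290905491e-05), (-1, -1, -1, -1), [0.2669, 0.7957, 0.7473, 0.0236, -0.0089, 1.564, -0.3683, 0.2833])
```

View pics/w2.png

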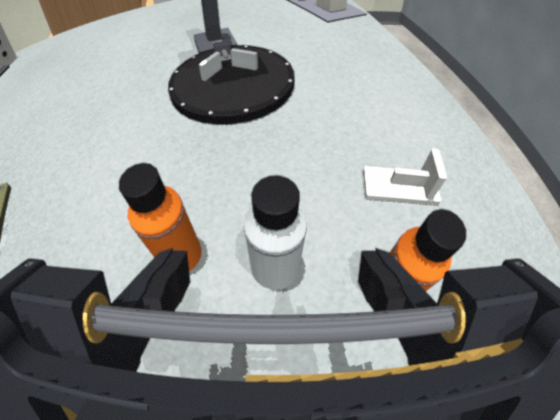

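The view is unchanged because the call was refused (missing "ry"). I'll resend it complete.

Emit:
{"op": "send_rows", "data": {
  "motion": [
    {"x":0.008,"y":0.006,"z":-0.06,"rx":0.001,"ry":0,"rz":0.002,"fingers":0},
    {"x":0.008,"y":0.006,"z":-0.12,"rx":0.001,"ry":0,"rz":0.002,"fingers":0},
    {"x":0.008,"y":0.006,"z":-0.12,"rx":0.001,"ry":0,"rz":0.002,"fingers":0},
    {"x":0.017,"y":0.042,"z":-0.152,"rx":0.001,"ry":0,"rz":0.002,"fingers":0},
    {"x":0.026,"y":0.077,"z":-0.183,"rx":0.001,"ry":0,"rz":0.002,"fingers":0},
    {"x":0.036,"y":0.112,"z":-0.214,"rx":0.001,"ry":0,"rz":0.002,"fingers":0},
    {"x":0.045,"y":0.148,"z":-0.245,"rx":0.001,"ry":0,"rz":0.002,"fingers":0},
    {"x":0.05,"y":0.166,"z":-0.26,"rx":0.001,"ry":0,"rz":0.002,"fingers":0},
    {"x":0.055,"y":0.184,"z":-0.275,"rx":0.001,"ry":0,"rz":0.002,"fingers":0},
    {"x":0.055,"y":0.184,"z":-0.275,"rx":0.001,"ry":0,"rz":0.002,"fingers":0},
    {"x":0.055,"y":0.184,"z":-0.275,"rx":0.001,"ry":0,"rz":0.002,"fingers":0}
  ]
}}

```text
t: 2.12
position: [0.4869, -0.2517, 0.1686]
eef_rot: [3.139, -0.873, 1.314]
contact_force: [-0.2, 0.5, 0.0]
grip_width: 0.0885
finger_force: 0.0
```

```bash
python3 - <<'E'
from h import *
from workcell import bot
st=bot.state(); show(st); p,d=bot.grab_frame("wrist"); cv2.imwrite("pics/w3.png",p[:,:,::-1])
E
python3 fit.py | head -1
```

```text
t 2.12 q [ 1.056  1.246 -0.839  1.774 -0.062  0.607  0.37 ] TCP [ 0.4869 -0.2517  0.1686] z [ 0.197  0.74  -0.643] x [0.163 0.622 0.766] F [-0.2  0.5  0. ] w 0.0885 ff 0.0 grasp [ 0.5159 -0.1429  0.0741]
(np.float64(0.00012400023299607665), (-1, -1, -1, -1), [0.2818, 0.74, 0.5189, 0.2217, -0.0169, 1.5584, -0.2479, 0.0829])
```

View pics/w3.png

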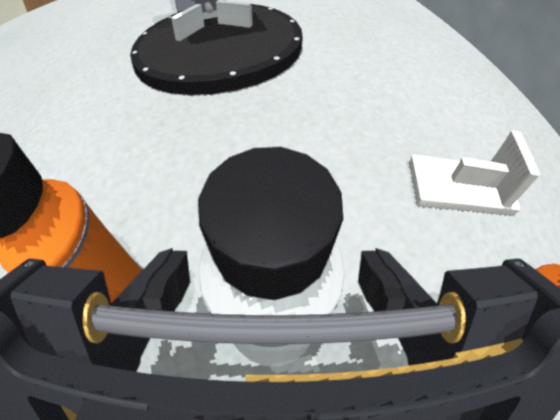

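The bottle sits centred between the open fingers (cap centre (270,205)). Closing.

Emit:
{"op": "send_rows", "data": {
  "motion": [
    {"x":0,"y":0,"z":0,"rx":0,"ry":0,"rz":0,"fingers":1},
    {"x":0,"y":0,"z":0,"rx":0,"ry":0,"rz":0,"fingers":1},
    {"x":0,"y":0,"z":0,"rx":0,"ry":0,"rz":0,"fingers":1},
    {"x":0,"y":0,"z":0,"rx":0,"ry":0,"rz":0,"fingers":1},
    {"x":0,"y":0,"z":0,"rx":0,"ry":0,"rz":0,"fingers":1},
    {"x":0,"y":0,"z":0,"rx":0,"ry":0,"rz":0,"fingers":1},
    {"x":0,"y":0,"z":0,"rx":0,"ry":0,"rz":0,"fingers":1},
    {"x":0,"y":0,"z":0,"rx":0,"ry":0,"rz":0,"fingers":1},
    {"x":0,"y":0,"z":0,"rx":0,"ry":0,"rz":0,"fingers":1}
  ]
}}

```text
t: 2.92
position: [0.4865, -0.2514, 0.1673]
eef_rot: [3.14, -0.874, 1.314]
contact_force: [-1.8, -1.3, 2.6]
grip_width: 0.0546
finger_force: 30.0
```

Emit:
{"op": "send_rows", "data": {
  "motion": [
    {"x":0,"y":0,"z":0.06,"rx":0,"ry":0,"rz":0,"fingers":1},
    {"x":0,"y":0,"z":0.12,"rx":0,"ry":0,"rz":0,"fingers":1},
    {"x":0,"y":0,"z":0.18,"rx":0,"ry":0,"rz":0,"fingers":1},
    {"x":0,"y":0,"z":0.24,"rx":0,"ry":0,"rz":0,"fingers":1},
    {"x":0,"y":0,"z":0.3,"rx":0,"ry":0,"rz":0,"fingers":1},
    {"x":0,"y":0,"z":0.36,"rx":0,"ry":0,"rz":0,"fingers":1},
    {"x":0,"y":0,"z":0.42,"rx":0,"ry":0,"rz":0,"fingers":1},
    {"x":0,"y":0,"z":0.48,"rx":0,"ry":0,"rz":0,"fingers":1},
    {"x":0,"y":0,"z":0.5,"rx":0,"ry":0,"rz":0,"fingers":1},
    {"x":0,"y":0,"z":0.5,"rx":0,"ry":0,"rz":0,"fingers":1}
  ]
}}

```text
t: 3.75
position: [0.4872, -0.2513, 0.4189]
eef_rot: [3.133, -0.872, 1.319]
contact_force: [-0.2, 0.6, -3.6]
grip_width: 0.0549
finger_force: 30.0
```

```bash
python3 - <<'E'
from h import *
from workcell import bot
st=bot.state(); show(st)
E
python3 fit.py | head -1
```

```text
t 3.75 q [ 1.126  0.865 -0.99   1.707 -0.224  0.939  0.206] TCP [ 0.4872 -0.2513  0.4189] z [ 0.199  0.739 -0.643] x [0.161 0.623 0.766] F [-0.2  0.6 -3.6] w 0.0549 ff 30.0 grasp [ 0.5165 -0.1426  0.3243]
(np.float64(0.0003204358942051036), (-1, -1, -1, -1), [0.3009, 0.6433, 0.4606, 0.1716, -0.0327, 1.5475, -0.1478, 0.0423])
```

```bash
cat > kin.py <<'E'
from h import *
import json
from scipy.optimize import least_squares
e=R.from_euler
LO=np.array([-3.01,-.46,-1.47,.13,-1,.04,-2.66]); HI=np.array([3.01,2.08,1.51,2.56,4.14,2.09,2.66])
def rots(q,w):
    q=np.array(q)+w; M=R.identity(); out=[]
    for i,(ax,s) in enumerate(zip('zyzyzyz',(-1,1,-1,1,-1,1,-1))):
        M=M*e(ax,s*q[i]+(np.pi/2 if i==6 else 0)); out.append(M)
    return out
def fk(p,q):
    "p: L0, (x,y,z) shoulder-elbow, elbow-wrist, wrist-flange, joint offsets 7"
    Q=rots(q,p[10:]); return np.array([0,0,p[0]])+Q[2].apply(p[1:4])+Q[4].apply(p[4:7])+Q[6].apply(p[7:10]),Q[6]
def fit():
    L=[json.loads(l) for l in open('log')]; p0=np.array([.3,0,0,.4,0,0,.4,0,0,.15]+[0]*7)
    w=np.array([.01,.1,.1,.01,.1,.1,.01,.1,.1,.01]+[.1]*7)
    def f(p):
        r=[w*(p-p0)*.1]
        for q,x,a in L: X,M=fk(p,q); r+=[X-x,.3*(M.inv()*e('xyz',a)).as_rotvec()]
        return np.concatenate(r)
    s=least_squares(f,p0); return s.x,np.abs(f(s.x)[17:]).max()
def ik(p,X,Rt,q0,wq=.02):
    f=lambda q:np.r_[(fk(p,q)[0]-X)*10,(fk(p,q)[1].inv()*R.from_matrix(Rt)).as_rotvec()*3,wq*(q-q0)]
    s=least_squares(f,np.clip(q0,LO+.01,HI-.01),bounds=(LO,HI)); M=fk(p,s.x)
    return s.x,np.linalg.norm(M[0]-X),np.degrees((M[1].inv()*R.from_matrix(Rt)).magnitude())
E
python3 - <<'E'
from kin import *
np.set_printoptions(precision=3,suppress=True)
p,r=fit(); print(p,r)
L=[json.loads(l) for l in open('log')]; q=np.array(L[-1][0]); X0=np.array(L[-1][1])
for head in(75,45,20,0,-30,-60):
  for tilt in (0,):
    for tgt in([.45,-.2,.42],[.55,-.15,.45],[.5,-.3,.45],[.6,0,.45]):
      for sg in(1,-1):
        qq=q.copy(); bad=0; R0=toolR(75,40); Rs=R.from_matrix(R0); X=np.array(tgt)
        Rl=toolR(head,tilt)
        seq=[]
        dv=R.from_matrix(Rl@R0.T).as_rotvec()
        for k in np.linspace(.1,1,8): seq.append((X0+(X-X0)*k,R.from_rotvec(dv*k).as_matrix()@R0))
        for a in np.linspace(15,180,12): seq.append((X,toolR(head,tilt,sg*a)))
        mx=0;ma=0
        for x,M in seq:
            qq,de,da=ik(p,x,M,qq); mx=max(mx,de); ma=max(ma,da)
        if mx<.02 and ma<6: print(head,tgt,sg,"err",round(mx*1e3,1),round(ma,1),"q",qq)
E
```

```text
[ 0.336 -0.071 -0.062  0.599  0.016  0.011  0.38   0.014  0.013  0.18
  0.002  0.002 -0.004  0.001  0.005 -0.002 -0.004] 0.0004187612479116981
75 [0.45, -0.2, 0.42] 1 err 0.0 0.0 q [ 1.076  0.949 -0.831  1.866 -1.     1.175 -2.288]
75 [0.55, -0.15, 0.45] 1 err 0.0 0.0 q [ 0.953  0.99  -0.989  1.715 -1.     1.018 -2.461]
75 [0.5, -0.3, 0.45] 1 err 0.0 0.0 q [ 0.996  0.939 -0.573  1.556 -1.     1.507 -2.402]
75 [0.6, 0, 0.45] 1 err 0.0 0.0 q [ 0.791  1.1   -1.294  1.765 -1.     0.572 -2.494]
45 [0.5, -0.3, 0.45] 1 err 0.0 0.0 q [ 1.35   1.097 -1.309  1.8   -1.     0.569 -2.488]
```

```bash
python3 - <<'E'
from h import *
from workcell import bot
st=bot.state(); T=toolR(75,-5); row(st,[.5,-.3,.45],T,0)
E
```

```text
TCP [ 0.5  -0.3   0.45] row xyz [ 0.0257 -0.0974  0.0622] r [ 0.3805 -0.0986 -0.0004]
```

Emit:
{"op": "send_rows", "data": {
  "motion": [
    {"x":0.004,"y":-0.014,"z":0.01,"rx":0.054,"ry":-0.014,"rz":0,"fingers":1},
    {"x":0.008,"y":-0.028,"z":0.02,"rx":0.109,"ry":-0.028,"rz":0,"fingers":1},
    {"x":0.012,"y":-0.042,"z":0.03,"rx":0.163,"ry":-0.042,"rz":0,"fingers":1},
    {"x":0.016,"y":-0.056,"z":0.04,"rx":0.217,"ry":-0.056,"rz":0,"fingers":1},
    {"x":0.02,"y":-0.07,"z":0.05,"rx":0.272,"ry":-0.07,"rz":0,"fingers":1},
    {"x":0.025,"y":-0.085,"z":0.06,"rx":0.326,"ry":-0.085,"rz":0,"fingers":1},
    {"x":0.025,"y":-0.097,"z":0.062,"rx":0.38,"ry":-0.098,"rz":0,"fingers":1},
    {"x":0.025,"y":-0.097,"z":0.062,"rx":0.38,"ry":-0.098,"rz":0,"fingers":1},
    {"x":0.025,"y":-0.097,"z":0.062,"rx":0.38,"ry":-0.098,"rz":0,"fingers":1}
  ]
}}

```text
t: 4.5
position: [0.499, -0.3004, 0.4443]
eef_rot: [-0.093, -1.484, -1.737]
contact_force: [-0.4, 0.7, -4.3]
grip_width: 0.0543
finger_force: 30.0
```

Emit:
{"op": "send_rows", "data": {
  "motion": [
    {"x":0,"y":0,"z":0,"rx":0.015,"ry":0.056,"rz":0.005,"fingers":1},
    {"x":0,"y":0,"z":0,"rx":0.03,"ry":0.112,"rz":0.01,"fingers":1},
    {"x":0,"y":0,"z":0,"rx":0.045,"ry":0.168,"rz":0.015,"fingers":1},
    {"x":0,"y":0,"z":0,"rx":0.06,"ry":0.224,"rz":0.02,"fingers":1},
    {"x":0,"y":0,"z":0,"rx":0.075,"ry":0.28,"rz":0.025,"fingers":1},
    {"x":0,"y":0,"z":0,"rx":0.09,"ry":0.336,"rz":0.03,"fingers":1},
    {"x":0,"y":0,"z":0,"rx":0.105,"ry":0.392,"rz":0.036,"fingers":1},
    {"x":0,"y":0,"z":0,"rx":0.12,"ry":0.448,"rz":0.041,"fingers":1},
    {"x":0,"y":0,"z":0,"rx":0.135,"ry":0.504,"rz":0.046,"fingers":1},
    {"x":0,"y":0,"z":0,"rx":0.15,"ry":0.56,"rz":0.05,"fingers":1},
    {"x":0,"y":0,"z":0,"rx":0.165,"ry":0.616,"rz":0.056,"fingers":1},
    {"x":0,"y":0,"z":0,"rx":0.18,"ry":0.672,"rz":0.061,"fingers":1}
  ]
}}

```text
t: 5.5
position: [0.499, -0.2989, 0.448]
eef_rot: [-1.484, -0.163, -0.274]
contact_force: [-1.1, -0.2, -4.3]
grip_width: 0.0548
finger_force: 30.0
```

```bash
python3 - <<'E'
from h import *
from workcell import bot
st=bot.state(); show(st)
for a in (80,120,160): row(st,[.5,-.3,.45],toolR(75,-5,a),0)
E
```

```text
t 5.5 q [ 1.161  1.035 -0.921  1.583 -0.876  1.354 -0.812] TCP [ 0.499  -0.2989  0.448 ] z [0.257 0.963 0.085] x [ 0.95  -0.267  0.163] F [-1.1 -0.2 -4.3] w 0.0548 ff 30.0 grasp [ 0.5367 -0.1574  0.4605]
TCP [ 0.5  -0.3   0.45] row xyz [ 0.0021 -0.0022  0.0041] r [-0.0004 -0.0053 -0.0012]
TCP [ 0.5  -0.3   0.45] row xyz [ 0.0021 -0.0022  0.0041] r [0.0893 0.3306 0.029 ]
TCP [ 0.5  -0.3   0.45] row xyz [ 0.0021 -0.0022  0.0041] r [0.179  0.6666 0.0591]
```

Tracking well; another 80°, then hold.

Emit:
{"op": "send_rows", "data": {
  "motion": [
    {"x":0,"y":0,"z":0,"rx":0.015,"ry":0.056,"rz":0.005,"fingers":1},
    {"x":0,"y":0,"z":0,"rx":0.03,"ry":0.112,"rz":0.01,"fingers":1},
    {"x":0,"y":0,"z":0,"rx":0.045,"ry":0.168,"rz":0.015,"fingers":1},
    {"x":0,"y":0,"z":0,"rx":0.06,"ry":0.224,"rz":0.02,"fingers":1},
    {"x":0,"y":0,"z":0,"rx":0.075,"ry":0.28,"rz":0.025,"fingers":1},
    {"x":0,"y":0,"z":0,"rx":0.09,"ry":0.336,"rz":0.03,"fingers":1},
    {"x":0,"y":0,"z":0,"rx":0.105,"ry":0.392,"rz":0.036,"fingers":1},
    {"x":0,"y":0,"z":0,"rx":0.12,"ry":0.448,"rz":0.041,"fingers":1},
    {"x":0,"y":0,"z":0,"rx":0.135,"ry":0.504,"rz":0.046,"fingers":1},
    {"x":0,"y":0,"z":0,"rx":0.15,"ry":0.56,"rz":0.05,"fingers":1},
    {"x":0,"y":0,"z":0,"rx":0.165,"ry":0.616,"rz":0.056,"fingers":1},
    {"x":0,"y":0,"z":0,"rx":0.18,"ry":0.672,"rz":0.061,"fingers":1}
  ]
}}

```text
t: 6.5
position: [0.4989, -0.2988, 0.4481]
eef_rot: [-1.326, 1.224, -0.033]
contact_force: [0.4, 0.3, -5.2]
grip_width: 0.0546
finger_force: 30.0
```

```bash
python3 - <<'E'
from h import *
from workcell import bot
st=bot.state(); show(st)
b=rpy(st['eef_rot'])@toolR(75,40).T@[0,0,1]; print("cap dir",b.round(3),"below level",np.degrees(np.arcsin(-b[2])))
p,d=bot.grab_frame("scene"); cv2.imwrite("pics/s2.png",p[:,:,::-1])
E
```

```text
t 6.5 q [ 1.089  0.975 -0.746  1.589 -0.975  1.453 -2.117] TCP [ 0.4989 -0.2988  0.4481] z [0.26  0.962 0.083] x [ 0.34  -0.011 -0.94 ] F [ 0.4  0.3 -5.2] w 0.0546 ff 30.0 grasp [ 0.5372 -0.1574  0.4602]
cap dir [ 0.093 -0.627 -0.773] below level 50.65851518541572
```

View pics/s2.png

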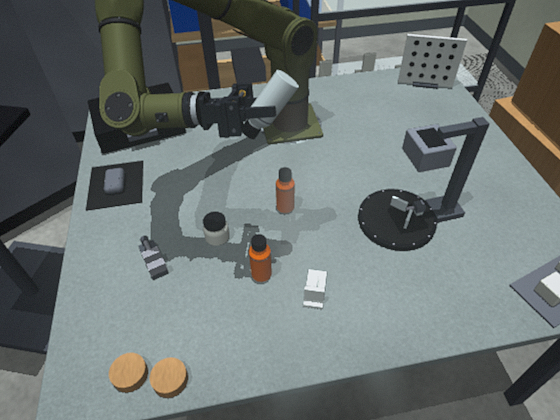

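The bottle is held inverted, base up-right at (285,85) and cap low behind the gripper. I'll hold 2.5+ s.

Emit:
{"op": "send_rows", "data": {
  "motion": [
    {"x":0,"y":0,"z":0,"rx":0,"ry":0,"rz":0,"fingers":1},
    {"x":0,"y":0,"z":0,"rx":0,"ry":0,"rz":0,"fingers":1},
    {"x":0,"y":0,"z":0,"rx":0,"ry":0,"rz":0,"fingers":1},
    {"x":0,"y":0,"z":0,"rx":0,"ry":0,"rz":0,"fingers":1},
    {"x":0,"y":0,"z":0,"rx":0,"ry":0,"rz":0,"fingers":1},
    {"x":0,"y":0,"z":0,"rx":0,"ry":0,"rz":0,"fingers":1},
    {"x":0,"y":0,"z":0,"rx":0,"ry":0,"rz":0,"fingers":1},
    {"x":0,"y":0,"z":0,"rx":0,"ry":0,"rz":0,"fingers":1},
    {"x":0,"y":0,"z":0,"rx":0,"ry":0,"rz":0,"fingers":1},
    {"x":0,"y":0,"z":0,"rx":0,"ry":0,"rz":0,"fingers":1},
    {"x":0,"y":0,"z":0,"rx":0,"ry":0,"rz":0,"fingers":1},
    {"x":0,"y":0,"z":0,"rx":0,"ry":0,"rz":0,"fingers":1}
  ]
}}

```text
t: 7.55
position: [0.4992, -0.2999, 0.4482]
eef_rot: [-1.315, 1.216, -0.025]
contact_force: [-0.1, -0.2, -4.0]
grip_width: 0.0547
finger_force: 30.0
```

Emit:
{"op": "send_rows", "data": {
  "motion": [
    {"x":0,"y":0,"z":0,"rx":0,"ry":0,"rz":0,"fingers":1},
    {"x":0,"y":0,"z":0,"rx":0,"ry":0,"rz":0,"fingers":1},
    {"x":0,"y":0,"z":0,"rx":0,"ry":0,"rz":0,"fingers":1},
    {"x":0,"y":0,"z":0,"rx":0,"ry":0,"rz":0,"fingers":1},
    {"x":0,"y":0,"z":0,"rx":0,"ry":0,"rz":0,"fingers":1},
    {"x":0,"y":0,"z":0,"rx":0,"ry":0,"rz":0,"fingers":1},
    {"x":0,"y":0,"z":0,"rx":0,"ry":0,"rz":0,"fingers":1},
    {"x":0,"y":0,"z":0,"rx":0,"ry":0,"rz":0,"fingers":1},
    {"x":0,"y":0,"z":0,"rx":0,"ry":0,"rz":0,"fingers":1},
    {"x":0,"y":0,"z":0,"rx":0,"ry":0,"rz":0,"fingers":1},
    {"x":0,"y":0,"z":0,"rx":0,"ry":0,"rz":0,"fingers":1},
    {"x":0,"y":0,"z":0,"rx":0,"ry":0,"rz":0,"fingers":1}
  ]
}}

```text
t: 8.55
position: [0.4992, -0.2999, 0.4482]
eef_rot: [-1.315, 1.216, -0.025]
contact_force: [-0.2, 0.6, -4.1]
grip_width: 0.0549
finger_force: 30.0
```

Emit:
{"op": "send_rows", "data": {
  "motion": [
    {"x":0,"y":0,"z":0,"rx":0,"ry":0,"rz":0,"fingers":1},
    {"x":0,"y":0,"z":0,"rx":0,"ry":0,"rz":0,"fingers":1},
    {"x":0,"y":0,"z":0,"rx":0,"ry":0,"rz":0,"fingers":1},
    {"x":0,"y":0,"z":0,"rx":0,"ry":0,"rz":0,"fingers":1},
    {"x":0,"y":0,"z":0,"rx":0,"ry":0,"rz":0,"fingers":1},
    {"x":0,"y":0,"z":0,"rx":0,"ry":0,"rz":0,"fingers":1},
    {"x":0,"y":0,"z":0,"rx":0,"ry":0,"rz":0,"fingers":1},
    {"x":0,"y":0,"z":0,"rx":0,"ry":0,"rz":0,"fingers":1}
  ]
}}

```text
t: 9.22
position: [0.4992, -0.2999, 0.4482]
eef_rot: [-1.315, 1.216, -0.025]
contact_force: [-0.0, -0.1, -4.1]
grip_width: 0.0545
finger_force: 30.0
```

Emit:
{"op": "send_rows", "data": {
  "motion": [
    {"x":0,"y":0,"z":0,"rx":-0.015,"ry":-0.056,"rz":-0.005,"fingers":1},
    {"x":0,"y":0,"z":0,"rx":-0.03,"ry":-0.112,"rz":-0.01,"fingers":1},
    {"x":0,"y":0,"z":0,"rx":-0.045,"ry":-0.168,"rz":-0.015,"fingers":1},
    {"x":0,"y":0,"z":0,"rx":-0.06,"ry":-0.224,"rz":-0.02,"fingers":1},
    {"x":0,"y":0,"z":0,"rx":-0.075,"ry":-0.28,"rz":-0.025,"fingers":1},
    {"x":0,"y":0,"z":0,"rx":-0.09,"ry":-0.336,"rz":-0.03,"fingers":1},
    {"x":0,"y":0,"z":0,"rx":-0.105,"ry":-0.392,"rz":-0.036,"fingers":1},
    {"x":0,"y":0,"z":0,"rx":-0.12,"ry":-0.448,"rz":-0.041,"fingers":1},
    {"x":0,"y":0,"z":0,"rx":-0.135,"ry":-0.504,"rz":-0.046,"fingers":1},
    {"x":0,"y":0,"z":0,"rx":-0.15,"ry":-0.56,"rz":-0.05,"fingers":1},
    {"x":0,"y":0,"z":0,"rx":-0.165,"ry":-0.616,"rz":-0.056,"fingers":1},
    {"x":0,"y":0,"z":0,"rx":-0.18,"ry":-0.672,"rz":-0.061,"fingers":1}
  ]
}}

```text
t: 10.22
position: [0.4991, -0.3001, 0.4481]
eef_rot: [-1.479, -0.175, -0.278]
contact_force: [-0.1, 1.1, -3.7]
grip_width: 0.0549
finger_force: 30.0
```

Emit:
{"op": "send_rows", "data": {
  "motion": [
    {"x":0,"y":0,"z":0,"rx":-0.015,"ry":-0.056,"rz":-0.005,"fingers":1},
    {"x":0,"y":0,"z":0,"rx":-0.03,"ry":-0.112,"rz":-0.01,"fingers":1},
    {"x":0,"y":0,"z":0,"rx":-0.045,"ry":-0.168,"rz":-0.015,"fingers":1},
    {"x":0,"y":0,"z":0,"rx":-0.06,"ry":-0.224,"rz":-0.02,"fingers":1},
    {"x":0,"y":0,"z":0,"rx":-0.075,"ry":-0.28,"rz":-0.025,"fingers":1},
    {"x":0,"y":0,"z":0,"rx":-0.09,"ry":-0.336,"rz":-0.03,"fingers":1},
    {"x":0,"y":0,"z":0,"rx":-0.105,"ry":-0.392,"rz":-0.036,"fingers":1},
    {"x":0,"y":0,"z":0,"rx":-0.12,"ry":-0.448,"rz":-0.041,"fingers":1},
    {"x":0,"y":0,"z":0,"rx":-0.135,"ry":-0.504,"rz":-0.046,"fingers":1},
    {"x":0,"y":0,"z":0,"rx":-0.15,"ry":-0.56,"rz":-0.05,"fingers":1},
    {"x":0,"y":0,"z":0,"rx":-0.165,"ry":-0.616,"rz":-0.056,"fingers":1},
    {"x":0,"y":0,"z":0,"rx":-0.18,"ry":-0.672,"rz":-0.061,"fingers":1}
  ]
}}

```text
t: 11.22
position: [0.499, -0.3002, 0.4478]
eef_rot: [0.02, -1.483, -1.848]
contact_force: [0.2, 0.4, -3.2]
grip_width: 0.0545
finger_force: 30.0
```

```bash
python3 - <<'E'
from kin import *
from workcell import bot
np.set_printoptions(precision=3,suppress=True)
st=bot.state(); show(st); p,r=fit(); print(r)
S=np.array([.5285,.215,.092]); a=np.radians(93.3); ax=np.array([np.cos(a),np.sin(a),0])
for H in(75,85,93):
    T=toolR(H,40); q=st['joints']; 
    for G in(S-.1*ax+[0,0,.1],S-.1*ax+[0,0,.015],S-.1*ax,S):
        q,de,da=ik(p,G-.147*T[:,2],T,q); print(H,q,round(de*1e3,1),round(da,1))
T=toolR(85,40); row(st,S-.1*ax+[0,0,.1],T)
# bottle tilt in hand, measured from scene depth
E
```

```text
t 11.22 q [ 1.297  1.28  -1.423  1.572 -0.466  1.102  0.207] TCP [ 0.499 -0.3    0.448] z [0.254 0.963 0.088] x [-0.024 -0.084  0.996] F [ 0.2  0.4 -3.2] w 0.0545 ff 30.0 grasp [ 0.536 -0.159  0.461]
0.0038165991077256933
75 [ 0.705  1.02  -0.993  2.093 -0.383  0.157  0.214] 0.0 0.0
75 [ 0.681  1.191 -0.941  2.093 -0.359  0.04   0.324] 0.0 0.0
75 [ 0.67   1.212 -0.916  2.081 -0.746  0.04   0.731] 0.3 0.1
75 [ 0.484  1.199 -0.913  2.048 -1.     0.04   0.857] 19.0 5.4
85 [ 0.681  1.035 -0.968  1.971 -0.218  0.385  0.169] 0.0 0.0
85 [ 0.654  1.186 -0.907  1.972 -0.158  0.278  0.232] 0.0 0.0
85 [ 0.651  1.213 -0.896  1.968 -0.148  0.263  0.243] 0.0 0.0
85 [ 0.479  1.222 -0.926  2.029 -0.208  0.065  0.183] 0.0 0.0
93 [ 0.665  1.064 -0.984  1.873 -0.098  0.556  0.141] 0.0 0.0
93 [ 0.637  1.202 -0.918  1.874 -0.036  0.457  0.196] 0.0 0.0
93 [ 0.633  1.227 -0.906  1.87  -0.025  0.443  0.206] 0.0 0.0
93 [ 0.466  1.225 -0.916  1.93  -0.075  0.257  0.139] 0.0 0.0
TCP [0.524 0.003 0.286] row xyz [ 0.051  0.606 -0.323] r [-0.387  0.068  0.081]
```

```bash
python3 - <<'E'
from h import *
from workcell import bot
st=bot.state()
S=np.array([.5285,.215,.094]); a=np.radians(93.3); ax=np.array([np.cos(a),np.sin(a),0])
row(st,S-.1*ax+[0,0,.1],toolR(95,40))
E
```

```text
TCP [0.544 0.003 0.288] row xyz [ 0.0902  0.6064 -0.3186] r [-0.3933  0.0345  0.1632]
```

Emit:
{"op": "send_rows", "data": {
  "motion": [
    {"x":0.009,"y":0.06,"z":-0.032,"rx":-0.039,"ry":0.003,"rz":0.016,"fingers":1},
    {"x":0.018,"y":0.12,"z":-0.064,"rx":-0.079,"ry":0.007,"rz":0.033,"fingers":1},
    {"x":0.027,"y":0.18,"z":-0.096,"rx":-0.118,"ry":0.01,"rz":0.049,"fingers":1},
    {"x":0.036,"y":0.24,"z":-0.127,"rx":-0.157,"ry":0.014,"rz":0.065,"fingers":1},
    {"x":0.045,"y":0.3,"z":-0.159,"rx":-0.197,"ry":0.017,"rz":0.082,"fingers":1},
    {"x":0.054,"y":0.36,"z":-0.191,"rx":-0.236,"ry":0.02,"rz":0.098,"fingers":1},
    {"x":0.063,"y":0.42,"z":-0.223,"rx":-0.275,"ry":0.024,"rz":0.114,"fingers":1},
    {"x":0.072,"y":0.48,"z":-0.255,"rx":-0.315,"ry":0.027,"rz":0.13,"fingers":1},
    {"x":0.081,"y":0.54,"z":-0.287,"rx":-0.354,"ry":0.031,"rz":0.147,"fingers":1},
    {"x":0.09,"y":0.606,"z":-0.319,"rx":-0.393,"ry":0.034,"rz":0.163,"fingers":1},
    {"x":0.09,"y":0.606,"z":-0.319,"rx":-0.393,"ry":0.034,"rz":0.163,"fingers":1},
    {"x":0.09,"y":0.606,"z":-0.319,"rx":-0.393,"ry":0.034,"rz":0.163,"fingers":1}
  ]
}}

```text
t: 12.22
position: [0.5436, 0.0067, 0.2893]
eef_rot: [-3.136, -0.875, 1.657]
contact_force: [-0.1, -0.7, -4.2]
grip_width: 0.0549
finger_force: 30.0
```

```bash
python3 - <<'E'
from h import *
from workcell import bot
st=bot.state(); show(st)
a=np.radians(93.3); ax=np.array([np.cos(a),np.sin(a),0]); S=np.array([.5285,.215,.094])
row(st,S-.1*ax+[0,0,.01],toolR(95,40))
p,d=bot.grab_frame("scene"); np.save("pics/s3d.npy",d); cv2.imwrite("pics/s3.png",cv2.resize(p[80:280,280:500],None,fx=3,fy=3)[:,:,::-1])
p,d=bot.grab_frame("wrist"); cv2.imwrite("pics/w4.png",p[:,:,::-1])
E
```

```text
t 12.22 q [ 0.651  1.074 -0.993  1.841 -0.077  0.6    0.136] TCP [0.5436 0.0067 0.2893] z [-0.072  0.764 -0.641] x [-0.055  0.639  0.767] F [-0.1 -0.7 -4.2] w 0.0549 ff 30.0 grasp [0.533 0.119 0.195]
TCP [0.544 0.003 0.198] row xyz [ 0.0009 -0.0075 -0.1815] r [-0.0007 -0.002  -0.0019]
```

View pics/s3.png

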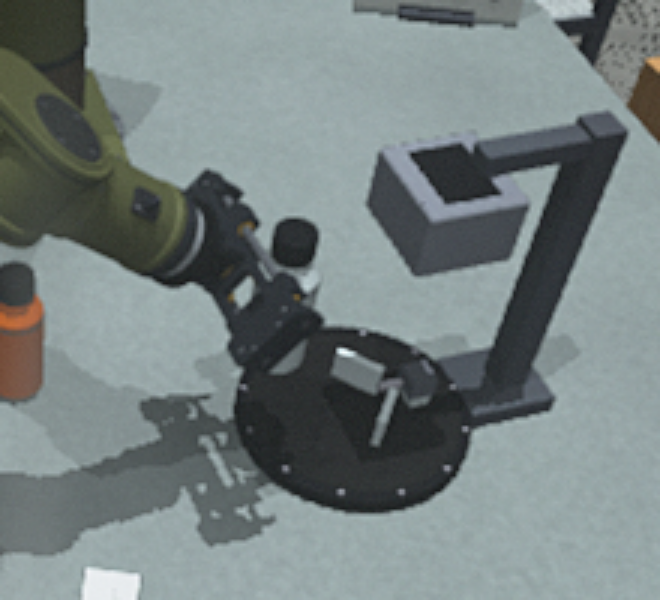

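The view shows the bottle upright in the gripper, cap at (295,243), at the plate's near edge; the V opens towards it and the reader is clear.

Emit:
{"op": "send_rows", "data": {
  "motion": [
    {"x":0.001,"y":-0.006,"z":-0.03,"rx":0,"ry":-0.001,"rz":-0.002,"fingers":1},
    {"x":0.001,"y":-0.006,"z":-0.06,"rx":0,"ry":-0.001,"rz":-0.002,"fingers":1},
    {"x":0.001,"y":-0.006,"z":-0.09,"rx":0,"ry":-0.001,"rz":-0.002,"fingers":1},
    {"x":0.001,"y":-0.006,"z":-0.12,"rx":0,"ry":-0.001,"rz":-0.002,"fingers":1},
    {"x":0.001,"y":-0.006,"z":-0.15,"rx":0,"ry":-0.001,"rz":-0.002,"fingers":1},
    {"x":0.001,"y":-0.006,"z":-0.17,"rx":0,"ry":-0.001,"rz":-0.002,"fingers":1},
    {"x":0.001,"y":-0.006,"z":-0.18,"rx":0,"ry":-0.001,"rz":-0.002,"fingers":1},
    {"x":0.001,"y":-0.006,"z":-0.18,"rx":0,"ry":-0.001,"rz":-0.002,"fingers":1},
    {"x":0.001,"y":-0.006,"z":-0.18,"rx":0,"ry":-0.001,"rz":-0.002,"fingers":1}
  ]
}}

```text
t: 13.07
position: [0.5448, 0.0004, 0.1988]
eef_rot: [-3.14, -0.874, 1.65]
contact_force: [-0.3, 0.6, -3.2]
grip_width: 0.0548
finger_force: 30.0
```

```bash
python3 - <<'E'
from h import *
from workcell import bot
np.set_printoptions(precision=4,suppress=True)
st=bot.state(); show(st); G=st['position']+.147*rpy(st['eef_rot'])[:,2]
p,d=bot.grab_frame("top"); m=bot.camera_model("top"); P=cloud(m,d)
S=(np.hypot(P[...,0]-G[0],P[...,1]-G[1])<.03)&(P[...,2]>G[2]+.065)&(P[...,2]<G[2]+.085)&(p.max(2)<60)
v,u=np.nonzero(S); z=np.median(P[S][:,2]); (c,s,a)=cv2.minAreaRect(np.stack([u,v],1).astype(np.float32))
print("cap px",S.sum(),c,s,"z",z,plane(m,*c,z),"mean",P[S].mean(0),"grasp",G)
A=np.c_[P[S][:,:2],np.ones(S.sum())]; print("plane slopes",np.linalg.lstsq(A,P[S][:,2],rcond=None)[0])
# lower-body visible tilt from scene: base height
p,d=bot.grab_frame("scene"); m=bot.camera_model("scene"); P=cloud(m,d)
S=(np.hypot(P[...,0]-G[0],P[...,1]-G[1])<.035)&(P[...,2]>.02)&(P[...,2]<.3)&(p.max(2)>90)
print("scene body pts",S.sum(),"z range",np.percentile(P[S][:,2],[0,2,98]))
E
```

```text
t 13.07 q [ 0.634  1.219 -0.926  1.84  -0.011  0.496  0.196] TCP [0.5448 0.0004 0.1988] z [-0.062  0.765 -0.642] x [-0.051  0.64   0.767] F [-0.3  0.6 -3.2] w 0.0548 ff 30.0 grasp [0.5357 0.1128 0.1045]
cap px 207 (191.0, 212.0) (14.0, 16.0) z 0.17990104004376217 [0.5343 0.1104 0.1799] mean [0.5344 0.1103 0.1798] grasp [0.5357 0.1128 0.1045]
plane slopes [0.0071 0.0299 0.1727]
scene body pts 170 z range [0.0216 0.0354 0.1808]
```

Emit:
{"op": "send_rows", "data": {
  "motion": [
    {"x":0,"y":0,"z":-0.007,"rx":0,"ry":0,"rz":0,"fingers":1},
    {"x":0,"y":0,"z":-0.014,"rx":0,"ry":0,"rz":0,"fingers":1},
    {"x":0,"y":0,"z":-0.019,"rx":0,"ry":0,"rz":0,"fingers":1},
    {"x":0,"y":0,"z":-0.019,"rx":0,"ry":0,"rz":0,"fingers":1},
    {"x":-0.001,"y":0.025,"z":-0.019,"rx":0,"ry":0,"rz":0,"fingers":1},
    {"x":-0.003,"y":0.05,"z":-0.019,"rx":0,"ry":0,"rz":0,"fingers":1},
    {"x":-0.004,"y":0.075,"z":-0.019,"rx":0,"ry":0,"rz":0,"fingers":1},
    {"x":-0.006,"y":0.1,"z":-0.019,"rx":0,"ry":0,"rz":0,"fingers":1},
    {"x":-0.007,"y":0.125,"z":-0.019,"rx":0,"ry":0,"rz":0,"fingers":1},
    {"x":-0.009,"y":0.15,"z":-0.019,"rx":0,"ry":0,"rz":0,"fingers":1},
    {"x":-0.01,"y":0.17,"z":-0.019,"rx":0,"ry":0,"rz":0,"fingers":1},
    {"x":-0.01,"y":0.17,"z":-0.019,"rx":0,"ry":0,"rz":0,"fingers":1}
  ]
}}

```text
t: 14.17
position: [0.5389, 0.0882, 0.1899]
eef_rot: [-3.141, -0.876, 1.654]
contact_force: [-0.4, 0.8, -4.6]
grip_width: 0.0548
finger_force: 30.0
```

```bash
python3 - <<'E'
from h import *
from workcell import bot
show(bot.state())
p,d=bot.grab_frame("wrist"); cv2.imwrite("pics/w5.png",p[:,:,::-1])
E
```

```text
t 14.17 q [ 0.487  1.232 -0.929  1.891 -0.041  0.33   0.139] TCP [0.5389 0.0882 0.1899] z [-0.065  0.765 -0.641] x [-0.053  0.638  0.768] F [-0.4  0.8 -4.6] w 0.0548 ff 30.0 grasp [0.5294 0.2007 0.0958]
```

View pics/w5.png

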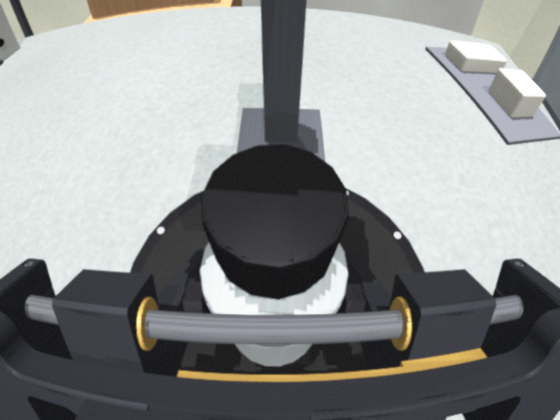

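The mast (285,60) lines up behind the bottle cap (275,210), and the plate edges are symmetric. Now I'll advance gently.

Emit:
{"op": "send_rows", "data": {
  "motion": [
    {"x":0,"y":0.006,"z":-0.001,"rx":0,"ry":0,"rz":0,"fingers":1},
    {"x":-0.001,"y":0.012,"z":-0.002,"rx":0,"ry":0,"rz":0,"fingers":1},
    {"x":-0.001,"y":0.018,"z":-0.003,"rx":0,"ry":0,"rz":0,"fingers":1},
    {"x":-0.001,"y":0.022,"z":-0.003,"rx":0,"ry":0,"rz":0,"fingers":1},
    {"x":-0.001,"y":0.022,"z":-0.003,"rx":0,"ry":0,"rz":0,"fingers":1}
  ]
}}

```text
t: 14.63
position: [0.5392, 0.0963, 0.1878]
eef_rot: [-3.141, -0.874, 1.65]
contact_force: [-0.2, 0.2, -4.2]
grip_width: 0.0548
finger_force: 30.0
```

Emit:
{"op": "send_rows", "data": {
  "motion": [
    {"x":0,"y":0.002,"z":0,"rx":0,"ry":0,"rz":0,"fingers":1},
    {"x":0,"y":0.004,"z":0,"rx":0,"ry":0,"rz":0,"fingers":1},
    {"x":0,"y":0.004,"z":0,"rx":0,"ry":0,"rz":0,"fingers":1}
  ]
}}

```text
t: 14.88
position: [0.5392, 0.0981, 0.1878]
eef_rot: [-3.141, -0.873, 1.65]
contact_force: [0.0, 0.5, -3.4]
grip_width: 0.0546
finger_force: 30.0
```

Emit:
{"op": "send_rows", "data": {
  "motion": [
    {"x":0,"y":0.002,"z":0,"rx":0,"ry":0,"rz":0,"fingers":1},
    {"x":0,"y":0.004,"z":0,"rx":0,"ry":0,"rz":0,"fingers":1},
    {"x":0,"y":0.004,"z":0,"rx":0,"ry":0,"rz":0,"fingers":1}
  ]
}}

```text
t: 15.13
position: [0.5392, 0.1002, 0.1877]
eef_rot: [-3.141, -0.873, 1.65]
contact_force: [-0.1, -0.2, -3.3]
grip_width: 0.0546
finger_force: 30.0
```

Emit:
{"op": "send_rows", "data": {
  "motion": [
    {"x":0,"y":0.002,"z":0,"rx":0,"ry":0,"rz":0,"fingers":1},
    {"x":0,"y":0.003,"z":0,"rx":0,"ry":0,"rz":0,"fingers":1},
    {"x":0,"y":0.003,"z":0,"rx":0,"ry":0,"rz":0,"fingers":1}
  ]
}}

```text
t: 15.38
position: [0.5392, 0.1016, 0.1876]
eef_rot: [-3.14, -0.873, 1.649]
contact_force: [-1.3, -0.3, -3.5]
grip_width: 0.0546
finger_force: 30.0
```

Emit:
{"op": "send_rows", "data": {
  "motion": [
    {"x":0,"y":0.002,"z":0,"rx":0,"ry":0,"rz":0,"fingers":1},
    {"x":0,"y":0.003,"z":0,"rx":0,"ry":0,"rz":0,"fingers":1},
    {"x":0,"y":0.003,"z":0,"rx":0,"ry":0,"rz":0,"fingers":1}
  ]
}}

```text
t: 15.63
position: [0.5392, 0.1031, 0.1876]
eef_rot: [-3.14, -0.873, 1.649]
contact_force: [0.5, -0.6, -4.3]
grip_width: 0.055
finger_force: 30.0
```

Emit:
{"op": "send_rows", "data": {
  "motion": [
    {"x":0,"y":0.001,"z":0,"rx":0,"ry":0,"rz":0,"fingers":1},
    {"x":0,"y":0.002,"z":0,"rx":0,"ry":0,"rz":0,"fingers":1},
    {"x":0,"y":0.002,"z":0,"rx":0,"ry":0,"rz":0,"fingers":1}
  ]
}}

```text
t: 15.88
position: [0.5391, 0.1041, 0.1876]
eef_rot: [-3.14, -0.873, 1.649]
contact_force: [-1.2, -1.1, -2.8]
grip_width: 0.0548
finger_force: 30.0
```

Emit:
{"op": "send_rows", "data": {
  "motion": [
    {"x":0,"y":0.001,"z":0,"rx":0,"ry":0,"rz":0,"fingers":1},
    {"x":0,"y":0.002,"z":0,"rx":0,"ry":0,"rz":0,"fingers":1},
    {"x":0,"y":0.002,"z":0,"rx":0,"ry":0,"rz":0,"fingers":1}
  ]
}}

```text
t: 16.13
position: [0.5392, 0.1051, 0.1877]
eef_rot: [-3.14, -0.873, 1.65]
contact_force: [-0.8, -0.9, -2.5]
grip_width: 0.0545
finger_force: 30.0
```

Emit:
{"op": "send_rows", "data": {
  "motion": [
    {"x":0,"y":0.001,"z":0,"rx":0,"ry":0,"rz":0,"fingers":1},
    {"x":0,"y":0.002,"z":0,"rx":0,"ry":0,"rz":0,"fingers":1},
    {"x":0,"y":0.002,"z":0,"rx":0,"ry":0,"rz":0,"fingers":1}
  ]
}}

```text
t: 16.38
position: [0.5392, 0.1058, 0.1879]
eef_rot: [-3.141, -0.873, 1.65]
contact_force: [-0.0, -4.0, 0.6]
grip_width: 0.0547
finger_force: 30.0
```

Emit:
{"op": "send_rows", "data": {
  "motion": [
    {"x":0,"y":0.001,"z":0,"rx":0,"ry":0,"rz":0,"fingers":1},
    {"x":0,"y":0.002,"z":0,"rx":0,"ry":0,"rz":0,"fingers":1},
    {"x":0,"y":0.002,"z":0,"rx":0,"ry":0,"rz":0,"fingers":1}
  ]
}}

```text
t: 16.63
position: [0.5392, 0.1064, 0.188]
eef_rot: [-3.141, -0.873, 1.649]
contact_force: [-0.0, -7.9, 3.0]
grip_width: 0.055
finger_force: 29.5
```

```bash
python3 - <<'E'
from h import *
from workcell import bot
np.set_printoptions(precision=4,suppress=True)
st=bot.state(); show(st); G=st['position']+.147*rpy(st['eef_rot'])[:,2]
p,d=bot.grab_frame("top"); m=bot.camera_model("top"); P=cloud(m,d)
S=(np.hypot(P[...,0]-G[0],P[...,1]-G[1])<.03)&(P[...,2]>.15)&(P[...,2]<.185)
v,u=np.nonzero(S); print("cap px",S.sum(),P[S].mean(0),P[S].min(0),P[S].max(0))
E
```

```text
t 16.63 q [ 0.453  1.234 -0.926  1.894 -0.049  0.296  0.124] TCP [0.5392 0.1064 0.188 ] z [-0.061  0.764 -0.643] x [-0.05   0.641  0.766] F [-0.  -7.9  3. ] w 0.055 ff 29.5 grasp [0.5302 0.2186 0.0935]
cap px 221 [0.5285 0.2139 0.1667] [0.51  0.189 0.15 ] [0.5459 0.2324 0.1752]
```

Home is felt (about 8 N rise in 1 mm, and the cap is at y = 0.214). Releasing.

Emit:
{"op": "send_rows", "data": {
  "motion": [
    {"x":0,"y":0,"z":0,"rx":0,"ry":0,"rz":0,"fingers":0.3},
    {"x":0,"y":0,"z":0,"rx":0,"ry":0,"rz":0,"fingers":0.2},
    {"x":0,"y":0,"z":0,"rx":0,"ry":0,"rz":0,"fingers":0},
    {"x":0,"y":0,"z":0,"rx":0,"ry":0,"rz":0,"fingers":0},
    {"x":0,"y":0,"z":0,"rx":0,"ry":0,"rz":0,"fingers":0},
    {"x":0,"y":0,"z":0,"rx":0,"ry":0,"rz":0,"fingers":0},
    {"x":0,"y":0,"z":0,"rx":0,"ry":0,"rz":0,"fingers":0},
    {"x":0,"y":0,"z":0,"rx":0,"ry":0,"rz":0,"fingers":0}
  ]
}}

```text
t: 17.35
position: [0.5392, 0.1071, 0.1877]
eef_rot: [-3.14, -0.874, 1.649]
contact_force: [-0.1, -0.0, -0.2]
grip_width: 0.0879
finger_force: 0.0
```

Emit:
{"op": "send_rows", "data": {
  "motion": [
    {"x":0.002,"y":-0.02,"z":0.017,"rx":0,"ry":0,"rz":0,"fingers":0},
    {"x":0.004,"y":-0.05,"z":0.042,"rx":0,"ry":0,"rz":0,"fingers":0},
    {"x":0.007,"y":-0.085,"z":0.072,"rx":0,"ry":0,"rz":0,"fingers":0},
    {"x":0.01,"y":-0.12,"z":0.101,"rx":0,"ry":0,"rz":0,"fingers":0},
    {"x":0.012,"y":-0.155,"z":0.13,"rx":0,"ry":0,"rz":0,"fingers":0},
    {"x":0.015,"y":-0.19,"z":0.16,"rx":0,"ry":0,"rz":0,"fingers":0},
    {"x":0.018,"y":-0.225,"z":0.19,"rx":0,"ry":0,"rz":0,"fingers":0},
    {"x":0.02,"y":-0.25,"z":0.21,"rx":0,"ry":0,"rz":0,"fingers":0},
    {"x":0.02,"y":-0.25,"z":0.21,"rx":0,"ry":0,"rz":0,"fingers":0}
  ]
}}

```text
t: 18.1
position: [0.5503, -0.0205, 0.2941]
eef_rot: [3.138, -0.872, 1.648]
contact_force: [0.7, -0.8, 0.4]
grip_width: 0.0882
finger_force: 0.0
```

```bash
python3 - <<'E'
from h import *
from workcell import bot
np.set_printoptions(precision=4,suppress=True)
st=bot.state(); show(st)
p,d=bot.grab_frame("top"); m=bot.camera_model("top"); P=cloud(m,d)
S=(np.hypot(P[...,0]-.5285,P[...,1]-.215)<.03)&(P[...,2]>.155)&(P[...,2]<.185)&(p.max(2)<60)
v,u=np.nonzero(S); print("cap px",S.sum(),P[S].mean(0),P[S].min(0),P[S].max(0),"px",u.min(),u.max(),v.min(),v.max())
print("centre",plane(m,(u.min()+u.max())/2,(v.min()+v.max())/2,.168))
S=S&(P[...,2]>.16);A=np.c_[P[S][:,:2],np.ones(S.sum())]; print("slopes",np.linalg.lstsq(A,P[S][:,2],rcond=None)[0])
w,_=bot.grab_frame("wrist"); s,_=bot.grab_frame("scene")
cv2.imwrite("pics/fin.png",np.hstack([cv2.resize(p[160:260,100:225],(390,312),interpolation=2),cv2.resize(w[0:336,70:490],(390,312))])[:,:,::-1])
E
```

```text
t 18.1 q [ 0.692  1.071 -0.993  1.809 -0.069  0.648  0.147] TCP [ 0.5503 -0.0205  0.2941] z [-0.055  0.763 -0.644] x [-0.05   0.642  0.765] F [ 0.7 -0.8  0.4] w 0.0882 ff 0.0 grasp [0.5422 0.0917 0.1995]
cap px 215 [0.5281 0.2131 0.1679] [0.5094 0.195  0.1552] [0.546  0.2325 0.1741] px 141 157 207 222
centre [0.5273 0.2128 0.168 ]
slopes [0.0328 0.0207 0.1468]
```

View pics/fin.png

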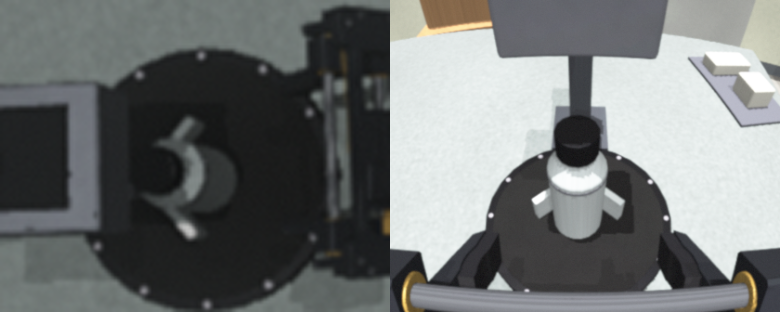

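The final view shows the bottle upright in the V, flanked by both walls (wrist half, 578,200), with the reader clear above. To be sure it is fully home, I'll nudge it gently, low down, with the closed fingertips.

```bash
python3 - <<'E'
from kin import *
from workcell import bot
st=bot.state(); T=toolR(93.3,40); p,r=fit()
for y in(.150,.178): 
    G=[.5285+(.215-y)*.0575,y,.05]; row(st,G,T,.166); print(ik(p,np.array(G)-.166*T[:,2],T,st['joints']))
E
```

```text
TCP [0.54  0.023 0.157] row xyz [-0.0184  0.0806 -0.2712] r [-0.0005 -0.0008 -0.0115]
(array([ 0.59047359,  1.28440237, -0.89448954,  1.86295689,  0.00441624,
        0.38449971,  0.19807596]), np.float64(4.525575374233558e-06), np.float64(0.0009192354145558804))
TCP [0.538 0.051 0.157] row xyz [-0.0216  0.1366 -0.2712] r [-0.0005 -0.0008 -0.0115]
(array([ 0.54378963,  1.28418342, -0.89640964,  1.88091702, -0.01071228,
        0.33156322,  0.18088746]), np.float64(5.3873703054017524e-06), np.float64(0.0011341790445755845))
```

Emit:
{"op": "send_rows", "data": {
  "motion": [
    {"x":0,"y":0,"z":0,"rx":0,"ry":0,"rz":-0.011,"fingers":1},
    {"x":0,"y":0,"z":0,"rx":0,"ry":0,"rz":-0.011,"fingers":1},
    {"x":0,"y":0,"z":0,"rx":0,"ry":0,"rz":-0.011,"fingers":1},
    {"x":0,"y":0,"z":0,"rx":0,"ry":0,"rz":-0.011,"fingers":1},
    {"x":-0.018,"y":0,"z":-0.06,"rx":0,"ry":0,"rz":-0.011,"fingers":1},
    {"x":-0.018,"y":0.01,"z":-0.12,"rx":0,"ry":0,"rz":-0.011,"fingers":1},
    {"x":-0.018,"y":0.03,"z":-0.18,"rx":0,"ry":0,"rz":-0.011,"fingers":1},
    {"x":-0.018,"y":0.06,"z":-0.23,"rx":0,"ry":0,"rz":-0.011,"fingers":1},
    {"x":-0.018,"y":0.08,"z":-0.26,"rx":0,"ry":0,"rz":-0.011,"fingers":1},
    {"x":-0.018,"y":0.08,"z":-0.271,"rx":0,"ry":0,"rz":-0.011,"fingers":1},
    {"x":-0.018,"y":0.08,"z":-0.271,"rx":0,"ry":0,"rz":-0.011,"fingers":1}
  ]
}}

```text
t: 19.17
position: [0.5397, 0.0225, 0.156]
eef_rot: [-3.137, -0.874, 1.626]
contact_force: [0.3, -0.2, 0.5]
grip_width: 0.017
finger_force: 0.0
```

Emit:
{"op": "send_rows", "data": {
  "motion": [
    {"x":0,"y":0.008,"z":0,"rx":0,"ry":0,"rz":0,"fingers":1},
    {"x":-0.001,"y":0.016,"z":0,"rx":0,"ry":0,"rz":0,"fingers":1},
    {"x":-0.002,"y":0.024,"z":0,"rx":0,"ry":0,"rz":0,"fingers":1},
    {"x":-0.002,"y":0.032,"z":0,"rx":0,"ry":0,"rz":0,"fingers":1},
    {"x":-0.003,"y":0.04,"z":0,"rx":0,"ry":0,"rz":0,"fingers":1},
    {"x":-0.003,"y":0.044,"z":0,"rx":0,"ry":0,"rz":0,"fingers":1},
    {"x":-0.003,"y":0.044,"z":0,"rx":0,"ry":0,"rz":0,"fingers":1}
  ]
}}

```text
t: 19.75
position: [0.5386, 0.0447, 0.1576]
eef_rot: [-3.141, -0.874, 1.629]
contact_force: [0.4, 0.1, -0.2]
grip_width: 0.0006
finger_force: 0.0
```

```bash
python3 - <<'E'
from h import *
from workcell import bot
st=bot.state(); show(st); M=rpy(st['eef_rot']); t=st['position']+.166*M[:,2]; print("tip",t,"corner",t+.009*M[:,0])
E
```

```text
t 19.75 q [ 0.557  1.285 -0.903  1.876 -0.006  0.345  0.184] TCP [0.5386 0.0447 0.1576] z [-0.045  0.765 -0.642] x [-0.037  0.641  0.767] F [ 0.4  0.1 -0.2] w 0.0006 ff 0.0 grasp [0.5319 0.1572 0.0632]
tip [0.53109223 0.17178073 0.05104862] corner [0.53075677 0.17754846 0.0579494 ]
```

Corner at y=0.1775, with the bottle's back expected around 0.187. Stepping in.

Emit:
{"op": "send_rows", "data": {
  "motion": [
    {"x":0,"y":0.004,"z":0,"rx":0,"ry":0,"rz":0,"fingers":1},
    {"x":0,"y":0.008,"z":0,"rx":0,"ry":0,"rz":0,"fingers":1},
    {"x":0,"y":0.011,"z":0,"rx":0,"ry":0,"rz":0,"fingers":1},
    {"x":0,"y":0.011,"z":0,"rx":0,"ry":0,"rz":0,"fingers":1}
  ]
}}

```text
t: 20.08
position: [0.5386, 0.0499, 0.1573]
eef_rot: [-3.14, -0.874, 1.628]
contact_force: [-0.4, 0.3, 0.2]
grip_width: 0.0006
finger_force: 0.0
```

Emit:
{"op": "send_rows", "data": {
  "motion": [
    {"x":0,"y":0.001,"z":0,"rx":0,"ry":0,"rz":0,"fingers":1},
    {"x":0,"y":0.003,"z":0,"rx":0,"ry":0,"rz":0,"fingers":1},
    {"x":0,"y":0.003,"z":0,"rx":0,"ry":0,"rz":0,"fingers":1}
  ]
}}

```text
t: 20.33
position: [0.5386, 0.0512, 0.1573]
eef_rot: [-3.14, -0.874, 1.628]
contact_force: [-0.5, -0.5, 0.4]
grip_width: 0.0005
finger_force: 0.0
```

Emit:
{"op": "send_rows", "data": {
  "motion": [
    {"x":0,"y":0.001,"z":0,"rx":0,"ry":0,"rz":0,"fingers":1},
    {"x":0,"y":0.002,"z":0,"rx":0,"ry":0,"rz":0,"fingers":1},
    {"x":0,"y":0.002,"z":0,"rx":0,"ry":0,"rz":0,"fingers":1}
  ]
}}

```text
t: 20.58
position: [0.5387, 0.0521, 0.1573]
eef_rot: [-3.14, -0.874, 1.627]
contact_force: [-0.6, 0.2, -0.9]
grip_width: 0.0005
finger_force: 0.0
```

Emit:
{"op": "send_rows", "data": {
  "motion": [
    {"x":0,"y":0.001,"z":0,"rx":0,"ry":0,"rz":0,"fingers":1},
    {"x":0,"y":0.002,"z":0,"rx":0,"ry":0,"rz":0,"fingers":1},
    {"x":0,"y":0.002,"z":0,"rx":0,"ry":0,"rz":0,"fingers":1}
  ]
}}

```text
t: 20.83
position: [0.5386, 0.0532, 0.1573]
eef_rot: [-3.14, -0.874, 1.628]
contact_force: [-0.5, 0.1, 0.2]
grip_width: 0.0008
finger_force: 0.0
```

Emit:
{"op": "send_rows", "data": {
  "motion": [
    {"x":0,"y":0.001,"z":0,"rx":0,"ry":0,"rz":0,"fingers":1},
    {"x":0,"y":0.002,"z":0,"rx":0,"ry":0,"rz":0,"fingers":1},
    {"x":0,"y":0.002,"z":0,"rx":0,"ry":0,"rz":0,"fingers":1}
  ]
}}

```text
t: 21.08
position: [0.5387, 0.0539, 0.1572]
eef_rot: [-3.14, -0.873, 1.627]
contact_force: [-0.3, -1.5, 0.3]
grip_width: 0.0003
finger_force: 0.5
```

Emit:
{"op": "send_rows", "data": {
  "motion": [
    {"x":0,"y":0.001,"z":0,"rx":0,"ry":0,"rz":0,"fingers":1},
    {"x":0,"y":0.002,"z":0,"rx":0,"ry":0,"rz":0,"fingers":1},
    {"x":0,"y":0.002,"z":0,"rx":0,"ry":0,"rz":0,"fingers":1}
  ]
}}

```text
t: 21.33
position: [0.5388, 0.0547, 0.1572]
eef_rot: [-3.141, -0.873, 1.627]
contact_force: [-0.1, -3.8, 2.0]
grip_width: 0.0007
finger_force: 1.7
```

Emit:
{"op": "send_rows", "data": {
  "motion": [
    {"x":0,"y":0.001,"z":0,"rx":0,"ry":0,"rz":0,"fingers":1},
    {"x":0,"y":0.002,"z":0,"rx":0,"ry":0,"rz":0,"fingers":1},
    {"x":0,"y":0.002,"z":0,"rx":0,"ry":0,"rz":0,"fingers":1}
  ]
}}

```text
t: 21.58
position: [0.539, 0.0556, 0.1572]
eef_rot: [-3.141, -0.873, 1.627]
contact_force: [0.1, -6.0, 1.3]
grip_width: 0.0005
finger_force: 2.6
```

```bash
python3 - <<'E'
from h import *
from workcell import bot
np.set_printoptions(precision=4,suppress=True)
st=bot.state(); show(st)
p,d=bot.grab_frame("top"); m=bot.camera_model("top"); P=cloud(m,d)
S=(np.hypot(P[...,0]-.5285,P[...,1]-.215)<.03)&(P[...,2]>.155)&(P[...,2]<.185)&(p.max(2)<60)
print("cap px",S.sum(),P[S].mean(0))
E
```

```text
t 21.58 q [ 0.538  1.286 -0.903  1.88  -0.011  0.325  0.175] TCP [0.539  0.0556 0.1572] z [-0.043  0.765 -0.643] x [-0.036  0.642  0.766] F [ 0.1 -6.   1.3] w 0.0005 ff 2.6 grasp [0.5327 0.168  0.0627]
cap px 210 [0.528  0.214  0.1682]
```

Emit:
{"op": "send_rows", "data": {
  "motion": [
    {"x":0,"y":0.001,"z":0,"rx":0,"ry":0,"rz":0,"fingers":1},
    {"x":0,"y":0.003,"z":0,"rx":0,"ry":0,"rz":0,"fingers":1},
    {"x":0,"y":0.003,"z":0,"rx":0,"ry":0,"rz":0,"fingers":1}
  ]
}}

```text
t: 21.88
position: [0.5391, 0.056, 0.1572]
eef_rot: [-3.141, -0.871, 1.626]
contact_force: [-1.8, -10.2, 6.7]
grip_width: 0.0005
finger_force: 5.5
```

```bash
python3 - <<'E'
from h import *
from workcell import bot
np.set_printoptions(precision=4,suppress=True)
st=bot.state(); show(st)
p,d=bot.grab_frame("top"); m=bot.camera_model("top"); P=cloud(m,d)
S=(np.hypot(P[...,0]-.5285,P[...,1]-.215)<.03)&(P[...,2]>.155)&(P[...,2]<.185)&(p.max(2)<60)
print("cap px",S.sum(),P[S].mean(0))
E
```

```text
t 21.88 q [ 0.536  1.285 -0.902  1.881 -0.012  0.323  0.174] TCP [0.5391 0.056  0.1572] z [-0.043  0.764 -0.644] x [-0.035  0.643  0.765] F [ -1.8 -10.2   6.7] w 0.0005 ff 5.5 grasp [0.5328 0.1683 0.0626]
cap px 211 [0.528 0.214 0.168]
```

Now the force is steep (+4 N for 0.4 mm) and the cap isn't moving, so it is home. Backing straight off, then up.

Emit:
{"op": "send_rows", "data": {
  "motion": [
    {"x":0,"y":-0.004,"z":0,"rx":0,"ry":0,"rz":0,"fingers":1},
    {"x":0,"y":-0.02,"z":0,"rx":0,"ry":0,"rz":0,"fingers":1},
    {"x":0.002,"y":-0.05,"z":0,"rx":0,"ry":0,"rz":0,"fingers":1},
    {"x":0.004,"y":-0.09,"z":0.02,"rx":0,"ry":0,"rz":0,"fingers":1},
    {"x":0.006,"y":-0.13,"z":0.06,"rx":0,"ry":0,"rz":0,"fingers":1},
    {"x":0.006,"y":-0.17,"z":0.12,"rx":0,"ry":0,"rz":0,"fingers":1},
    {"x":0.006,"y":-0.2,"z":0.18,"rx":0,"ry":0,"rz":0,"fingers":1},
    {"x":0.006,"y":-0.2,"z":0.24,"rx":0,"ry":0,"rz":0,"fingers":1},
    {"x":0.006,"y":-0.2,"z":0.24,"rx":0,"ry":0,"rz":0,"fingers":1},
    {"x":0.006,"y":-0.2,"z":0.24,"rx":0,"ry":0,"rz":0,"fingers":1}
  ]
}}

```text
t: 22.77
position: [0.5419, -0.0423, 0.2788]
eef_rot: [3.138, -0.873, 1.632]
contact_force: [-0.4, 1.5, -1.7]
grip_width: 0.0007
finger_force: 0.0
```

```bash
python3 - <<'E'
from h import *
from workcell import bot
np.set_printoptions(precision=4,suppress=True)
st=bot.state(); show(st)
p,d=bot.grab_frame("top"); m=bot.camera_model("top"); P=cloud(m,d)
S=(np.hypot(P[...,0]-.5285,P[...,1]-.215)<.03)&(P[...,2]>.155)&(P[...,2]<.185)&(p.max(2)<60)
print("cap px",S.sum(),P[S].mean(0))
E
```

```text
t 22.77 q [ 0.731  1.093 -0.983  1.826 -0.055  0.637  0.171] TCP [ 0.5419 -0.0423  0.2788] z [-0.043  0.765 -0.642] x [-0.039  0.641  0.766] F [-0.4  1.5 -1.7] w 0.0007 ff 0.0 grasp [0.5355 0.0702 0.1844]
cap px 207 [0.5283 0.2141 0.1682]
```

The cap stayed at y = 0.214 after the nudge, with the robot clear. Handing in.

```bash
python3 -c "
from workcell import bot
print(bot.close_job())"
```

```text
the job is handed in; nothing more can be done
None
```

I turned the bottle over with its cap about 50° below level, held it there for about 2.7 s, set it upright in the V and pushed it home until the force rose sharply. I handed the job in at about 23 s with the robot clear; the plunger itself was not read, and no verdict came back.

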